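# Shut and bolt the vegetable box

### The job

Close up the wooden vegetable box: push its open lid down until it is fully shut, and only then push the steel bolt on its front by its knob, all the way home through the loop that hangs from the lid. Do it by pushing with the fingertips: nothing is to be picked up, the box stays standing where it is, and the lemon and garlic in it and the shaker, mug and mill near it are left alone.

Things in the scene. Friction and masses are not known exactly. Their poses are not given: they have to be found in the camera images.
- keeper_box: box of light wood, 180 (its x) x 240 (its y) x 110 mm high, walls and floor 10 mm, about 3 kg, loose on the worktop. Origin: centre of its underside; z up, x towards its back, y to the left seen from the front. The front face (x = -90) looks roughly to the robot; rod guides at y = -105 and +12 stand out 24 mm from it, z 73 to 97. The lid's hinge line runs along y at x = +90, z = 110
- lid (a joint): angle of the brown wooden lid, rad: 0 = shut on the rim, grows as its front edge rises (limit 1.3; starts half open). Lid 184 x 246 x 12 mm, underside in the hinge plane, 0.25 kg. Stiff hinge (0.35 Nm friction): it stays at any angle; 1 to 4 N at the front edge push it down. A steel loop hangs from its front edge at box y = +40: shut, it stands out 25 mm from the box front, down to z = 67
- lid_edge (a point): middle of the lid's front edge on its outer (upper) face, 180 mm from the hinge line and 12 mm off the hinge plane
- bolt (a joint): travel of the bolt, m: 0 = drawn back, 0.045 = fully home (end stop), moving along the box's +y, to the left seen from the front; starts near 0. It slides with 1.5 N of friction and stays where left. Rod 10 mm thick, its centre line 12 mm in front of the box front, at z = 85 mm
- bolt_knob (a point): centre of the bolt's knob, a steel cylinder 16 mm thick and 16 mm long lying along the box's x, on a 10 mm stem. The point lies 40 mm in front of the box front face at z = 85 mm, at box y = -50 mm when travel is 0. The knob spans 32 to 48 mm from the front face; free space below it
- garlic: garlic bulb, 48 x 50 x 51 mm, loose on the floor inside the box; origin at its underside
- lemon_b: lemon, 75 x 58 x 59 mm, loose on the floor inside the box; origin at its underside
- salt_shaker: glass shaker with white top, 44 mm across, 90 mm high, standing loose in front of the box to the right; origin at the centre of its underside
- mug_tea: green and white mug, 78 x 116 mm, 101 mm high, standing loose to the left of the box; origin at the centre of its underside
- pepper_mill: turned wooden mill, 58 mm across, 150 mm high, standing loose to the right of the box; origin at the centre of its underside

How it is judged:
By the outcome, as a careful person would: the job done as asked, in the order asked, and still so for the second after the job is handed in, with the robot touching nothing.
It also fails if it takes over 42 s, if anything falls off the work surface, if the arm or the gripper's body presses on something with over 40 N, if the wrist force passes 120 N, or if a joint passes its speed limit or range.

### The arm

A 7-joint arm with a two-finger parallel gripper is mounted at the origin on a cart in front of the work surface, level with it; the furniture and walls round the work are solid. World frame = base frame: x ahead of the robot, y to its left, z up, the work surface at z = 0. Lengths are in m, angles in rad, forces in N, time in s.
With the tool pointing down it reaches from about 0.4 to 0.85 m from the base axis. Payload 10.4 kg.
Tool frame: the origin (TCP) lies where the fingers leave the gripper's body, on its centre line; the fingertips stand 73 mm ahead of it and the grasp point (between the pads) lies 54 mm ahead of it; z points along the fingers, y is the direction in which the jaws open and shut (so a half turn about z gives the same grasp; the last joint's range is limited). The gripper opens to 85 mm and grips with 20 to 120 N. Pads are 22 mm wide; open, the fingers measure 114 mm over their backs; the gripper's body (76 mm by 85 mm) begins 54 mm behind the grasp point. The pads swing forward as they close: fully open they stand 13 mm farther back than shut.
Start: joints at [-0.023, 0.332, -0.065, 1.46, 0.022, 1.35, -0.088], TCP at [0.625, 0, 0.304] pointing down, gripper open.
Joint ranges: [-2.6, 2.6], [-0.5, 2.12], [-1.47, 1.34], [0.16, 2.42], [-1.27, 4.41], [0.06, 2.06], [-2.6, 2.6]. Speed limits (rad/s): [2.22, 2.22, 2.79, 2.79, 3.14, 3.14, 3.14].

### API

Orientations are given as a unit quaternion [x, y, z, w].
In Python, from workcell import get_obs, camera, camera_model, hand_in gives the robot as it stands.
- The arm moves only by the shell command python3 -m crank 'ROWS' [FORCE]. ROWS is text: rows parted by semicolons, each of 7 numbers parted by spaces: the shift along the tool's x, y, z in units of 40 mm (1.0 is 40 mm), then the turn, a rotation vector about the tool's x, y, z in units of 8 degrees (1.0 is 8 degrees), then the finger opening in mm, from 0 to 85.4. In form: x y z ax ay az jaw; .... A call has exactly 10 rows; each row shifts and turns the pose as measured when the row begins, along the tool's axes as they then stand; what a row does not reach is not made up. A row lasts 1/10 s, in which the tool goes at most 50 mm and 8.59 degrees, less where a joint would pass 70% of its speed; a pose out of reach is approached as far as the arm can. A call is refused whole if a number of a shift passes 1 or a number of a turn 1, either way. A call with a gripper value outside its range is refused whole. The fingers move at their own pace and stop on an object; FORCE is the grip in N (left out, the last holds). Time passes only in rows, so rows that do not move let the fingers close, or fill a call up. It gives the time, the measured TCP pose, the force and the opening at its end, in the units of the state.
- get_obs(): the state, without advancing time (a new reading comes with each control period).
- camera(name): name is "scene" or "side" or "wrist"; returns (picture, depth): 400x640x3 uint8, red, green, blue; 400x640 float32, m along the optical axis (not along the pixel's ray), 0 where there is no reading.
- camera_model(name): a dict with "fx", "fy", "cx", "cy" (pixels), "position" and "rotation" of the camera in the world; the wrist camera has in their place "hand_eye" (4x4, takes a point from camera to tool coordinates, whose origin is the TCP and whose axes are the flange's). Camera axes: x right, y up, looking along -z (the intrinsics and any distortion apply to the point x, -y, -z); pixel columns grow to the right and rows downward; lengths in m; the calibration is good to about 2 mm. A picture is of the moment at which its call begins: read the wrist's pose just before it. camera_model takes no time and is no camera call.
- hand_in(): hands the job in, once; it reports no verdict.
The state is a dict: "clock": time; "joint_pos": joint angles; "joint_velocities": joint speeds; "tau": joint torques, N m; "position": TCP position; "ee_rot": TCP orientation; "ft_force": force on the tool from outside, world axes, zero at the start; "torque": the same for the moment, N m; "grip_width": opening from 0.0 (shut) to 1.0 (fully open).
Only numpy, scipy, OpenCV 4.12 (cv2) and the standard library are available. Lean on these libraries where they do the work, as an engineer would, in place of code of your own. Each camera call takes 0.05 s, during which the arm holds its last target.

## Working session

There is one attempt and no reset: what is moved stays moved. The work goes in short steps, Python scripts to look and compute and a shell command to move; the robot and the scene stay as the last step left them, time stands still between calls to the robot, and variables do not carry over. Pictures are saved under pics/ and viewed, and the job is handed in when it is done.

```bash
mkdir -p pics; ls
python3 - <<'E'
from workcell import *
import cv2,numpy as np
o=get_obs();print(o)
for n in("scene","side","wrist"):
    p,d=camera(n);cv2.imwrite(f"pics/{n}0.png",p[:,:,::-1]);np.savez(f"pics/{n}0.npz",p=p,d=d)
    print(n,camera_model(n))
E
```

```text
pics
{'clock': 0.0, 'joint_pos': array([-0.02257933,  0.332836  , -0.06470755,  1.46092615,  0.0216133 ,
        1.34985263, -0.08851965]), 'joint_velocities': array([ 7.62153903e-05, -7.19516882e-04,  5.08296363e-04,  2.23462677e-03,
        4.38607402e-04, -1.19451971e-03,  8.96121696e-05]), 'tau': array([ 2.21610033e-03, -6.25432563e+01,  5.08583256e-02, -3.91578841e+01,
        1.64488511e-02,  1.03247594e-02,  8.65888592e-05]), 'position': array([ 6.24744405e-01, -1.13188238e-05,  3.03145511e-01]), 'ee_rot': array([ 7.07110016e-01,  7.07103236e-01, -4.93107263e-04, -4.43266386e-04]), 'ft_force': array([ 0.52428141, -0.11812797,  0.61392604]), 'torque': array([-0.03806435, -0.01808996,  0.01029889]), 'grip_width': 0.9971242367611197}
scene {'fx': 471.811760192817, 'fy': 471.811760192817, 'cx': 314.7627539239581, 'cy': 193.31624527718995, 'position': array([0.49040481, 0.79830578, 1.22938908]), 'rotation': array([ 0.00204855,  0.31115998,  0.95028086, -0.01189771])}
side {'fx': 370.6169616665296, 'fy': 370.6169616665296, 'cx': 317.1153339184129, 'cy': 195.12030936215825, 'position': array([0.15029676, 0.51343861, 1.13094688]), 'rotation': array([-0.08172838,  0.25881153,  0.90906486, -0.31612996])}
wrist {'fx': 299.2319385032968, 'fy': 299.2319385032968, 'cx': 322.1349036569816, 'cy': 205.16350820889153, 'hand_eye': array([[-1.38513226e-03,  9.48315582e-01,  3.17325760e-01,
         8.00416983e-02],
       [ 9.99998695e-01,  1.57727032e-03, -3.48599380e-04,
         5.23513035e-04],
       [-8.31090727e-04,  3.17324863e-01, -9.48316530e-01,
        -7.00848934e-02],
       [ 0.00000000e+00,  0.00000000e+00,  0.00000000e+00,
         1.00000000e+00]])}
```

View pics/scene0.png

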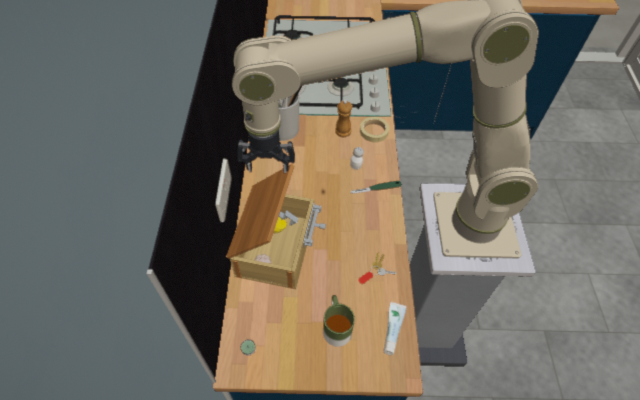

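View pics/side0.png

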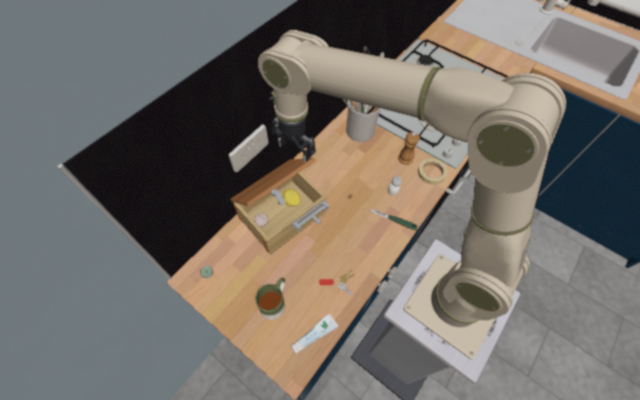

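View pics/wrist0.png

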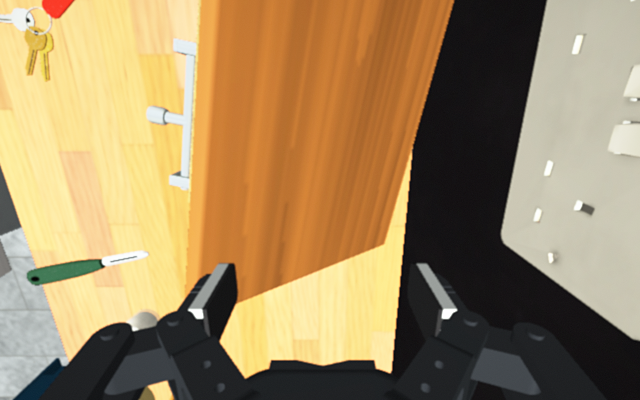

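The wrist view shows the bolt (knob near (155,115), guides near (185,47) and (180,182)). The lid is half open, with its front edge along column ~195. The box stands to the left of the gripper, and the mug, shaker and mill are clear of it. Next I measure.

```bash
cat > h.py <<'E'
from workcell import *
import cv2,numpy as np
from scipy.spatial.transform import Rotation as R
def pose(n,o=None):
    m=camera_model(n)
    if n=="wrist":
        T=np.eye(4);T[:3,:3]=R.from_quat(o["ee_rot"]).as_matrix();T[:3,3]=o["position"];return m,T@m["hand_eye"]
    T=np.eye(4);T[:3,:3]=R.from_quat(m["rotation"]).as_matrix();T[:3,3]=m["position"];return m,T
def cloud(n,d,o=None):
    m,T=pose(n,o);v,u=np.mgrid[:d.shape[0],:d.shape[1]]
    P=np.stack([(u-m["cx"])/m["fx"]*d,-(v-m["cy"])/m["fy"]*d,-d],-1)
    return P@T[:3,:3].T+T[:3,3]
E
python3 - <<'E'
from h import *
o=get_obs()
for n in("scene","side","wrist"):
    z=np.load(f"pics/{n}0.npz");p,d=z["p"],z["d"];C=cloud(n,d,o)
    hsv=cv2.cvtColor(p,cv2.COLOR_RGB2HSV)
    if n=="wrist":
        for u,v in [(152,115),(158,115),(165,115),(175,117),(188,47),(188,80),(187,150),(180,182),(205,20),(205,150),(198,280),(238,300),(383,243),(410,140),(440,20),(300,100),(100,150),(145,320),(505,230),(545,20)]:
            print(n,u,v,C[v,u].round(4),p[v,u])
    else:
        k=cv2.resize(p[150:300,200:400] if n=="scene" else p[150:300,200:400],None,fx=4,fy=4,interpolation=cv2.INTER_CUBIC)
        cv2.imwrite(f"pics/{n}0z.png",k[:,:,::-1])
E
```

```text
wrist 152 115 [0.4734 0.0718 0.0944] [229 237 240]
wrist 158 115 [0.4781 0.0718 0.0933] [231 240 243]
wrist 165 115 [0.4823 0.0716 0.0891] [221 235 238]
wrist 175 117 [0.4916 0.0699 0.0901] [232 240 243]
wrist 188 47 [0.5141 0.1259 0.0963] [231 239 242]
wrist 188 80 [0.5079 0.101  0.0902] [229 237 240]
wrist 187 150 [0.4984 0.0402 0.0906] [230 237 236]
wrist 180 182 [0.4905 0.011  0.0973] [232 241 244]
wrist 205 20 [0.5835 0.109  0.2507] [239 169  81]
wrist 205 150 [0.5783 0.063  0.2524] [242 171  82]
wrist 198 280 [0.5689 0.0047 0.2552] [133  83  50]
wrist 238 300 [ 0.5794 -0.0206  0.2353] [193 116  48]
wrist 383 243 [ 0.6813 -0.0407  0.1228] [220 140  64]
wrist 410 140 [0.6967 0.053  0.1259] [195 119  51]
wrist 440 20 [0.7094 0.1374 0.1294] [192 117  50]
wrist 300 100 [0.6147 0.0824 0.2202] [199 122  52]
wrist 100 150 [0.3503 0.0276 0.0006] [253 233 161]
wrist 145 320 [ 0.3761 -0.206   0.026 ] [164 161 149]
wrist 505 230 [0.7262 0.0145 0.2211] [204 201 181]
wrist 545 20 [0.727  0.1167 0.2172] [200 195 176]
```

View pics/scene0z.png

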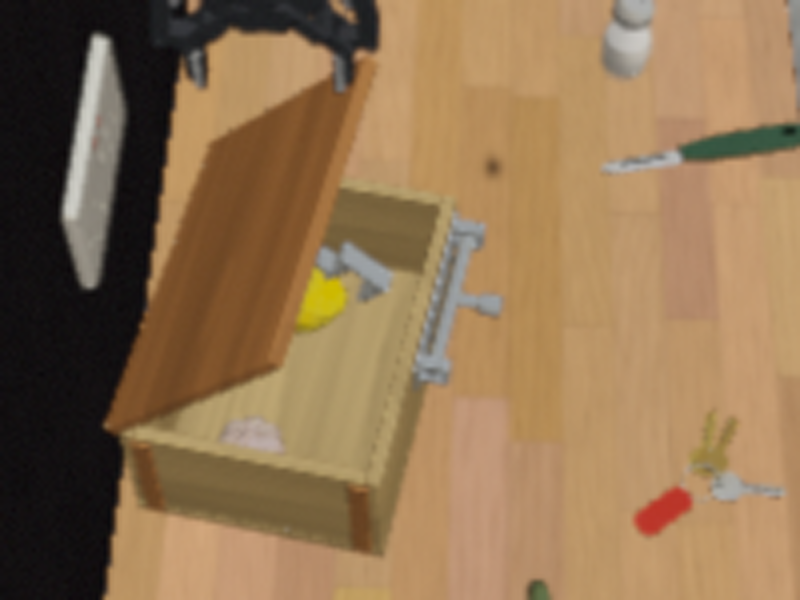

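View pics/side0z.png

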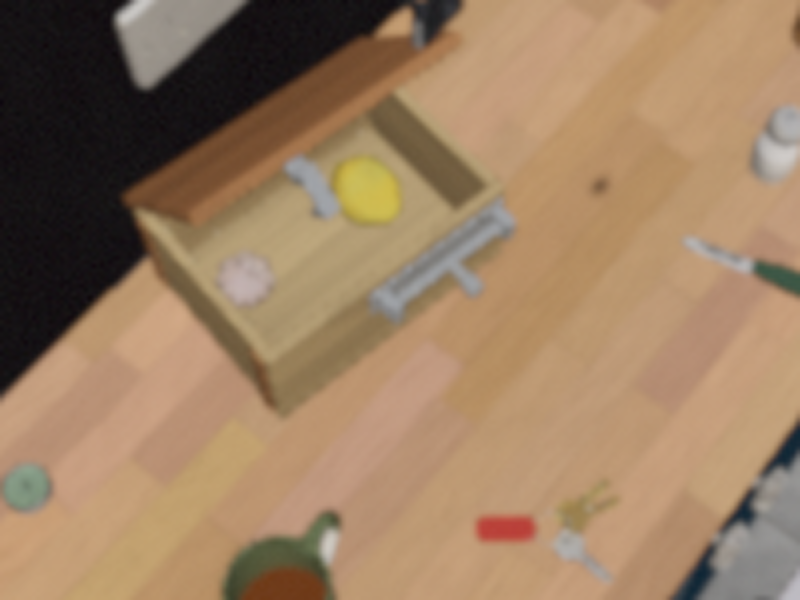

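Run:
```python
from h import *
o=get_obs()
z=np.load("pics/wrist0.npz");p,d=z["p"],z["d"];C=cloud("wrist",d,o)
Q=C[20:250:2,235:375:2].reshape(-1,3)
c=Q.mean(0);n=np.linalg.svd(Q-c,full_matrices=False)[2][2];n*=np.sign(n[2])
r=(Q-c)@n;k=abs(r)<.004;Q=Q[k];c=Q.mean(0);n=np.linalg.svd(Q-c,full_matrices=False)[2][2];n*=np.sign(n[2])
print("lid n",n.round(4),"c",c.round(4),"std",((Q-c)@n).std(),"angle",np.degrees(np.arccos(n[2])),"yaw",np.degrees(np.arctan2(-n[1],-n[0])))
# rod: metal pixels z .075-.1
X=C.reshape(-1,3);col=p.reshape(-1,3).astype(int)
m=(X[:,2]>.078)&(X[:,2]<.105)&(X[:,0]<.53)&(X[:,0]>.45)&(X[:,1]>-.02)&(X[:,1]<.15)&(np.ptp(col,axis=1)<35)&(col.min(1)>150)
M=X[m];print(len(M),M.min(0),M.max(0))
img=np.zeros(d.shape,np.uint8);img.reshape(-1)[m]=255
x,y,w,h=cv2.boundingRect(img);print(x,y,w,h)
# rod only via PCA line with RANSAC
best=None
l=cv2.fitLine(M[:,:2].astype(np.float32),cv2.DIST_HUBER,0,.001,.001).ravel();print("line",l,np.degrees(np.arctan2(l[0],l[1])))
u=l[:2]*np.sign(l[1]);s=(M[:,:2]-l[2:])@u;q=(M[:,:2]-l[2:])@np.array([u[1],-u[0]])
for a in np.arange(s.min(),s.max(),.006):
    k=(s>=a)&(s<a+.006)
    if k.any():print((l[2:]+a*u).round(4),"s %.3f q %.4f..%.4f n%d zmax %.4f"%(a,q[k].min(),q[k].max(),k.sum(),M[k,2].max()))
# brown mask corners
hsv=cv2.cvtColor(p,cv2.COLOR_RGB2HSV)
# yz column profile
P=C[:,:, :]
for v in (20,80,150,220):
    print(v,[C[v,u].round(3).tolist() for u in range(190,210,3)])
# shaker,mug,mill from scene
for nme,(u0,u1,v0,v1) in dict(shaker=(350,366,146,170),mill=(334,352,100,138),mug=(318,358,300,345)).items():
    z2=np.load("pics/scene0.npz");C2=cloud("scene",z2["d"],o)[v0:v1,u0:u1].reshape(-1,3);C2=C2[C2[:,2]>.02];print(nme,np.percentile(C2,[3,50,97],axis=0).round(3).tolist())
```

```text
lid n [ 0.7195 -0.1404  0.6801] c [0.6186 0.0615 0.2102] std 0.00046330118584064084 angle 47.146381445303284 yaw 168.9620322148678
1926 [0.46662514 0.00189861 0.07825709] [0.52058866 0.13187227 0.09850786]
147 39 49 151
line [0.22287032 0.9748481  0.5073063  0.09534374] 12.877676
[0.486  0.0023] s -0.095 q -0.0076..0.0076 n33 zmax 0.0972
[0.4874 0.0081] s -0.089 q -0.0075..0.0104 n116 zmax 0.0980
[0.4887 0.014 ] s -0.083 q -0.0081..0.0094 n103 zmax 0.0981
[0.49   0.0198] s -0.077 q -0.0009..0.0058 n41 zmax 0.0904
[0.4914 0.0257] s -0.071 q -0.0016..0.0058 n47 zmax 0.0915
[0.4927 0.0315] s -0.065 q -0.0023..0.0057 n50 zmax 0.0910
[0.4941 0.0374] s -0.059 q -0.0022..0.0055 n46 zmax 0.0912
[0.4954 0.0432] s -0.053 q -0.0019..0.0052 n47 zmax 0.0916
[0.4967 0.0491] s -0.047 q -0.0028..0.0054 n52 zmax 0.0917
[0.4981 0.0549] s -0.041 q -0.0335..0.0050 n75 zmax 0.0923
[0.4994 0.0608] s -0.035 q -0.0338..0.0047 n259 zmax 0.0944
[0.5007 0.0666] s -0.029 q -0.0350..0.0044 n272 zmax 0.0938
[0.5021 0.0725] s -0.023 q -0.0302..0.0042 n62 zmax 0.0910
[0.5034 0.0783] s -0.017 q -0.0037..0.0038 n54 z
[... 657 characters left out ...]
1, 0.089], [0.512, 0.101, 0.089], [0.523, 0.1, 0.11], [0.578, 0.089, 0.248], [0.579, 0.089, 0.249], [0.581, 0.089, 0.252], [0.582, 0.089, 0.251]]
150 [[0.5, 0.04, 0.088], [0.571, 0.062, 0.247], [0.573, 0.063, 0.249], [0.575, 0.063, 0.251], [0.577, 0.063, 0.253], [0.578, 0.063, 0.252], [0.579, 0.063, 0.252]]
220 [[0.566, 0.031, 0.248], [0.568, 0.032, 0.25], [0.57, 0.032, 0.251], [0.572, 0.032, 0.251], [0.573, 0.033, 0.252], [0.574, 0.032, 0.251], [0.575, 0.032, 0.251]]
shaker [[0.344, -0.226, 0.024], [0.362, -0.208, 0.059], [0.38, -0.199, 0.09]]
mill [[0.382, -0.471, 0.025], [0.406, -0.364, 0.089], [0.43, -0.352, 0.145]]
mug [[0.394, 0.315, 0.03], [0.428, 0.344, 0.054], [0.464, 0.392, 0.101]]
```

```bash
python3 -m crank '0 0 -1 0 0 0 0; 0 0 -1 0 0 0 0; 1 -0.4 0 0 0 0 0; 1 0 0 0 0 0 0; 0.4 0 0 0 0 0 0; 0 0 0 0 0 0.7 0; 0 0 0 0 0 0.7 0; 0 0 0 0 0 0 0; 0 0 0 0 0 0 0; 0 0 0 0 0 0 0' 40
cat > s.py <<'E'
from h import *
import sys
O=np.array([0.611,0.0963]);yaw=np.radians(-11.0)
B=np.array([[np.cos(yaw),-np.sin(yaw)],[np.sin(yaw),np.cos(yaw)]])
def tobox(p):p=np.asarray(p,float);q=p.copy();q[...,:2]=(p[...,:2]-O)@B;return q
if __name__=="__main__":
    o=get_obs();Rm=R.from_quat(o["ee_rot"]).as_matrix();p=o["position"];tip=p+Rm@[0,0,.073]
    print("t",round(o["clock"],2),"tcp",p.round(4),"tip box mm",(tobox(tip)*1000).round(1),"yaw toolx",np.degrees(np.arctan2(Rm[1,0],Rm[0,0])).round(2),"z",Rm[:,2].round(3),"F",o["ft_force"].round(2),"g",o["grip_width"])
    for n in sys.argv[2:]:
        pic,d=camera(n);cv2.imwrite(f"pics/{n}{sys.argv[1]}.png",pic[:,:,::-1]);np.savez(f"pics/{n}{sys.argv[1]}.npz",p=pic,d=d,pos=o["position"],q=o["ee_rot"])
E
python3 s.py 1 wrist
```

```text
clock: 1.15
position: [0.6073, 0.0992, 0.3832]
ee_rot: [0.773, 0.634, -0.003, -0.002]
ft_force: [-0.6, 0.2, -0.5]
grip_width: 0.0
t 1.15 tcp [0.6073 0.0992 0.3832] tip box mm [ -4.7   2.  310.2] yaw toolx 78.66 z [-0.007 -0.    -1.   ] F [-0.65  0.24 -0.51] g 0.0004984384455480031
```

View pics/wrist1.png

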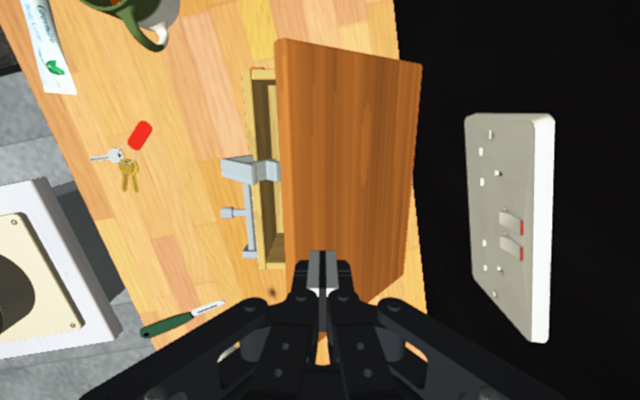

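The wrist view shows the shut fingers over the lid's middle and the loop hanging at about (250,168). The keys and mug are clear. I'll go down onto the lid near its front and follow its arc.

```bash
python3 -m crank '0 0.4 0.5 0 0 0 0; 0 0 0.7 0 0 0 0; 0 0 0.5 0 0 0 0; 0 0 0.25 0 0 0 0; -0.05 -0.28 0.35 0 0 0 0; 0 -0.28 0.35 0 0 0 0; 0 -0.2 0.28 0 0 0 0; 0 -0.2 0.28 0 0 0 0; 0 0 0 0 0 0 0; 0 0 0 0 0 0 0'
python3 s.py 2 wrist side
```

```text
clock: 2.2
position: [0.586, 0.0992, 0.2549]
ee_rot: [0.772, 0.636, 0.001, -0.0]
ft_force: [1.1, -0.1, 0.4]
grip_width: 0.001
t 2.2 tcp [0.586  0.0992 0.2549] tip box mm [-25.1  -1.9 181.9] yaw toolx 79.02 z [ 0.001  0.001 -1.   ] F [ 1.08 -0.06  0.39] g 0.0009834451283453186
```

View pics/wrist2.png

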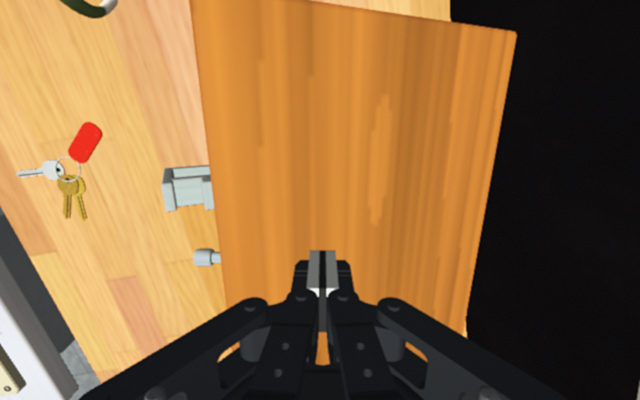

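View pics/side2.png

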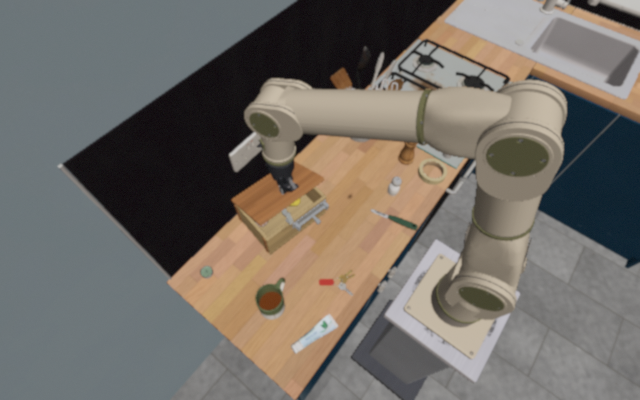

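The lid has dropped under the fingertips and the loop (188,187) hangs in front of the box. I'll keep following it down.

```bash
python3 -m crank '0 -0.14 0.29 0 0 0 0; 0 -0.12 0.29 0 0 0 0; 0 -0.1 0.3 0 0 0 0; 0 -0.1 0.25 0 0 0 0; 0 0 0.15 0 0 0 0; 0 0 0.1 0 0 0 0; 0 0 0.08 0 0 0 0; 0 0 0.05 0 0 0 0; 0 0 0 0 0 0 0; 0 0 0 0 0 0 0'
python3 s.py 3 wrist
```

```text
clock: 3.3
position: [0.5677, 0.1032, 0.1956]
ee_rot: [0.772, 0.636, 0.002, 0.001]
ft_force: [0.3, 0.0, -0.7]
grip_width: -0.002
t 3.3 tcp [0.5677 0.1032 0.1956] tip box mm [-43.6  -1.4 122.6] yaw toolx 78.98 z [ 0.004  0.002 -1.   ] F [ 0.32  0.05 -0.72] g -0.0021267869885961163
```

View pics/wrist3.png

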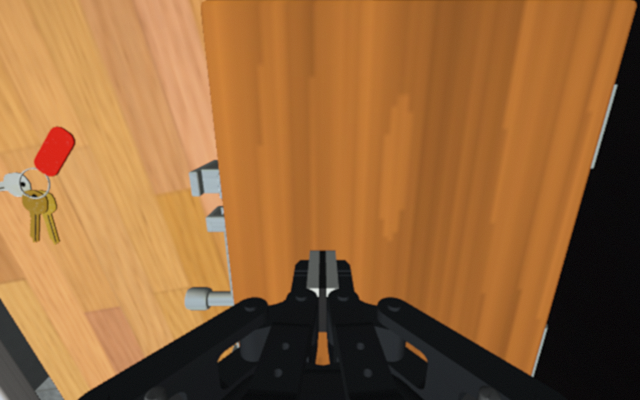

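```bash
cat > lid.py <<'E'
from s import *
def lid(k,n="wrist",b=None):
    z=np.load(f"pics/{n}{k}.npz");C=cloud(n,z["d"],dict(position=z["pos"],ee_rot=z["q"]))
    q=tobox(C).reshape(-1,3);m=(abs(q[:,0])<.08)&(q[:,1]>.02)&(q[:,1]<.115)&(q[:,2]>.105)&(q[:,2]<.2)
    Q=q[m]
    for _ in range(4):
        A=np.c_[Q[:,:2],np.ones(len(Q))];c=np.linalg.lstsq(A,Q[:,2],rcond=None)[0];Q=Q[abs(A@c-Q[:,2])<.003]
    print("lid slope deg x,y",np.degrees(np.arctan(-c[0])).round(2),np.degrees(np.arctan(c[1])).round(2),"z at front/back",(c@[-.09,0.07,1]).round(4),(c@[.09,0.07,1]).round(4),len(Q))
if __name__=="__main__":lid(sys.argv[1],*sys.argv[2:])
E
python3 lid.py 3
```

```text
lid slope deg x,y -0.03 0.09 z at front/back 0.1221 0.1222 72672
```

The lid measures flat (slope about 0°, top at 122 mm all over). I'll press a little to confirm it is seated.

```bash
python3 -m crank '0 -0.3 0 0 0 0 0; 0 0 0.06 0 0 0 0; 0 0 0.06 0 0 0 0; 0 0 0.06 0 0 0 0; 0 0 0.06 0 0 0 0; 0 0 0.06 0 0 0 0; 0 0 0.06 0 0 0 0; 0 0 0.06 0 0 0 0; 0 0 0.06 0 0 0 0; 0 0 0.06 0 0 0 0'
python3 s.py 4
```

```text
clock: 4.35
position: [0.5538, 0.1057, 0.1945]
ee_rot: [0.772, 0.635, 0.007, 0.005]
ft_force: [-8.3, -2.7, 23.3]
grip_width: -0.001
t 4.35 tcp [0.5538 0.1057 0.1945] tip box mm [-56.8  -1.4 121.5] yaw toolx 78.91 z [ 0.016  0.001 -1.   ] F [-8.3  -2.69 23.3 ] g -0.0008238733052720968
```

The lid is seated: it took 23 N without moving further. I'll lift and move to the right front of the box, above and beside the knob.

```bash
python3 -m crank '0 0 -0.5 0 0 0 0; 0 0 -1 0 0 0 0; 0 0 -1 0 0 0 0; -0.6 -0.7 0 0 0 0 0; -0.7 -0.7 0 0 0 0 0; -0.7 -0.5 0 0 0 0 0; -0.3 -0.2 0 0 0 0 0; 0 0 0 0 0 0 0; 0 0 0 0 0 0 0; 0 0 0 0 0 0 0'
python3 s.py 5 wrist side; python3 lid.py 5
```

```text
clock: 5.35
position: [0.4448, 0.0326, 0.2949]
ee_rot: [0.771, 0.637, 0.007, 0.004]
ft_force: [-0.1, 0.4, 0.2]
grip_width: 0.001
t 5.35 tcp [0.4448 0.0326 0.2949] tip box mm [-149.9  -93.9  221.9] yaw toolx 79.17 z [ 0.016  0.002 -1.   ] F [-0.05  0.43  0.17] g 0.0013347373504836839
lid slope deg x,y -0.03 0.01 z at front/back 0.1223 0.1224 12828
```

View pics/wrist5.png

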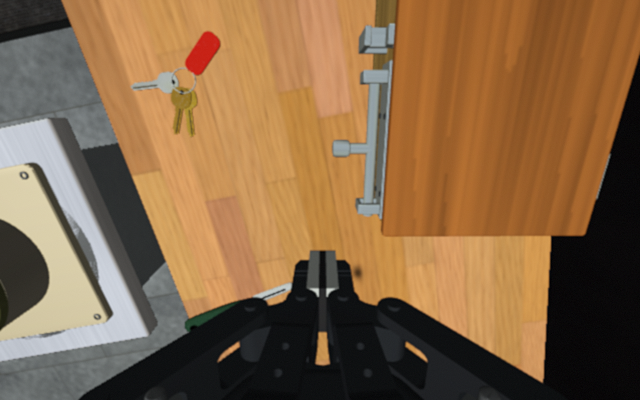

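View pics/side5.png

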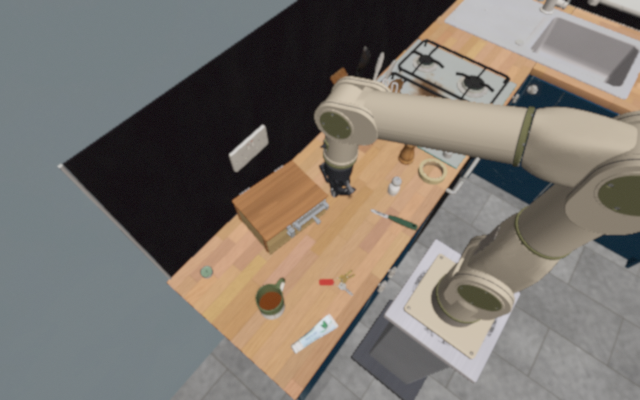

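The lid is shut in both views. In the wrist view the knob is at (342,148), the guides are at (370,207) and (377,76), and the loop is at (377,40). Next I locate the knob.

```bash
cat > knob.py <<'E'
from s import *
z=np.load(f"pics/wrist{sys.argv[1]}.npz");p,d=z["p"],z["d"];X=tobox(cloud("wrist",d,dict(position=z["pos"],ee_rot=z["q"]))).reshape(-1,3);c=p.reshape(-1,3).astype(int)
m=(np.ptp(c,axis=1)<35)&(c.min(1)>110)&(X[:,2]>.06)&(X[:,2]<.105)&(abs(X[:,1])<.14)&(X[:,0]>-.15)&(X[:,0]<-.08)
M=X[m]*1000
def rep(n,k):print(n,k.sum(),"min",np.percentile(M[k],2,axis=0).round(1),"max",np.percentile(M[k],98,axis=0).round(1))
rep("knob",(M[:,0]<-120)&(M[:,1]<30));rep("rod",(M[:,0]>-112)&(M[:,1]>-90)&(M[:,1]<-60));rep("guideR",(M[:,1]<-95)&(M[:,2]>94));rep("guideL",(M[:,1]>0)&(M[:,1]<25)&(M[:,2]>94));rep("loop",(M[:,1]>27))
E
python3 knob.py 5
```

```text
knob 266 min [-137.2  -56.5   87.6] max [-120.7  -44.    93.9]
rod 379 min [-106.4  -89.3   85.5] max [-91.  -60.4 100.6]
guideR 273 min [-112.9 -113.3   94.8] max [-91.2 -96.8 100.6]
guideL 410 min [-112.6    2.2   95.1] max [-91.2  19.5 101.2]
loop 385 min [-110.4   30.8   71.5] max [-90.6  44.1 102.9]
```

Run:
```python
from h import *
z=np.load("pics/wrist5.npz");m=camera_model("wrist");d=z["d"];v,u=np.mgrid[:400,:640]
P=np.stack([(u-m["cx"])/m["fx"]*d,-(v-m["cy"])/m["fy"]*d,-d],-1);H=m["hand_eye"];P=(P@H[:3,:3].T+H[:3,3]).reshape(-1,3)*1000
k=(d.ravel()>0)&(P[:,2]<90)&(abs(P[:,0])<60)&(abs(P[:,1])<100);P=P[k]
for a in range(-40,85,8):
    q=P[(P[:,2]>=a)&(P[:,2]<a+8)]
    if len(q):print(a,len(q),"x",q[:,0].min().round(),q[:,0].max().round(),"y",q[:,1].min().round(),q[:,1].max().round())
```

```text
-24 987 x 12.0 19.0 y -56.0 56.0
-16 7455 x 2.0 17.0 y -61.0 63.0
-8 7850 x -7.0 17.0 y -56.0 59.0
0 5674 x -12.0 17.0 y -50.0 53.0
8 4508 x -12.0 15.0 y -44.0 46.0
16 4230 x -14.0 13.0 y -37.0 39.0
24 1571 x -14.0 13.0 y -32.0 32.0
32 717 x -14.0 11.0 y -15.0 17.0
40 580 x 4.0 10.0 y -13.0 15.0
48 517 x 4.0 10.0 y -13.0 15.0
56 431 x 4.0 10.0 y -13.0 15.0
64 152 x 5.0 10.0 y -11.0 13.0
```

The linkage clears the lid at the planned height, so I'll descend beside the knob.

```bash
python3 -m crank '0 0 0.9 0 -0.1 0 0; 0 0 0.9 0 0 0 0; 0 0 0.9 0 0 0 0; 0 0 0.5 0 0 0 0; 0 0 0.5 0 0 0 0; 0 0.2 0 0 0 0 0; 0 0.1 0 0 0 0 0; 0.3 0 0 0 0 0 0; 0 0 0 0 0 0 0; 0 0 0 0 0 0 0'
python3 s.py 6 wrist
```

```text
clock: 6.45
position: [0.4678, 0.0473, 0.1443]
ee_rot: [0.768, 0.64, 0.004, 0.009]
ft_force: [-0.3, -0.3, -0.2]
grip_width: -0.002
t 6.45 tcp [0.4678 0.0473 0.1443] tip box mm [-129.8  -75.9   71.3] yaw toolx 79.55 z [ 0.017 -0.01  -1.   ] F [-0.32 -0.29 -0.17] g -0.0024023129372961285
```

View pics/wrist6.png

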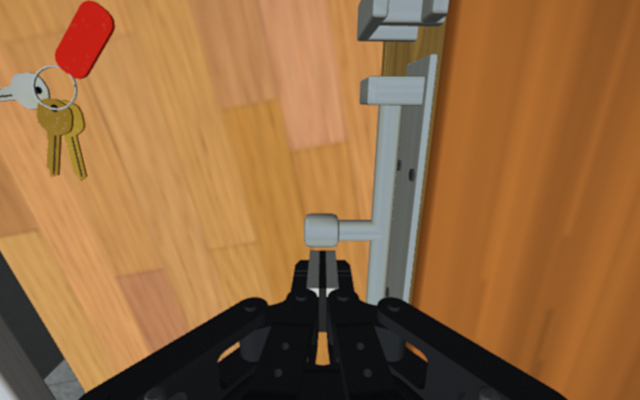

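The fingertips sit just right of the knob (322,230), in line with it and clear of the lid. I'll move out 5 mm for margin, straighten up and push along the bolt's axis.

```bash
python3 -m crank '0 -0.13 -0.03 0.1 0.07 0.06 0; 0.1 0 0 0 0 0 0; 0.15 0 0 0 0 0 0; 0.2 0 0 0 0 0 0; 0.2 0 0 0 0 0 0; 0.2 0 0 0 0 0 0; 0.2 0 0 0 0 0 0; 0.1 0 0 0 0 0 0; 0 0 0 0 0 0 0; 0 0 0 0 0 0 0'
python3 s.py 7 wrist; python3 knob.py 7
```

```text
clock: 7.5
position: [0.4718, 0.0974, 0.1465]
ee_rot: [0.771, 0.636, 0.003, 0.001]
ft_force: [-0.3, -2.4, -0.0]
grip_width: 0.0
t 7.5 tcp [0.4718 0.0974 0.1465] tip box mm [-136.5  -25.1   73.5] yaw toolx 79.05 z [ 0.006  0.003 -1.   ] F [-0.35 -2.41 -0.04] g 0.00041199069288383087
knob 962 min [-137.6  -13.2   87.3] max [-120.6   -0.8   93.6]Traceback (most recent call last):
  File "knob.py", line 6, in <module>
    rep("knob",(M[:,0]<-120)&(M[:,1]<30));rep("rod",(M[:,0]>-112)&(M[:,1]>-90)&(M[:,1]<-60));rep("guideR",(M[:,1]<-95)&(M[:,2]>94));rep("guideL",(M[:,1]>0)&(M[:,1]<25)&(M[:,2]>94));rep("loop",(M[:,1]>27))
                                          ~~~^^^^^^^^^^^^^^^^^^^^^^^^^^^^^^^^^^^^^^^^^^^^^^^
  File "knob.py", line 5, in rep
    def rep(n,k):print(n,k.sum(),"min",np.percentile(M[k],2,axis=0).round(1),"max",np.percentile(M[k],98,axis=0).round(1))
                                       ~~~~~~~~~~~~~^^^^^^^^^^^^^^^
    return _quantile_unchecked(
        a, q, axis, out, overwrite_input, method, keepdims, weights)
    return _ureduce(a,
                    func=_quantile_ureduce_func,
    ...<5 lines>...
                    overwrite_input=overwrite_input,
                    method=method)
    r = func(a, **kwargs)
    result = _quantile(arr,
                       quantiles=q,
    ...<2 lines>...
                       out=out,
                       weights=wgt)
    slices_having_nans = np.isnan(arr[-1, ...])
                                  ~~~^^^^^^^^^
IndexError: index -1 is out of bounds for axis 0 with size 0
```

View pics/wrist7.png

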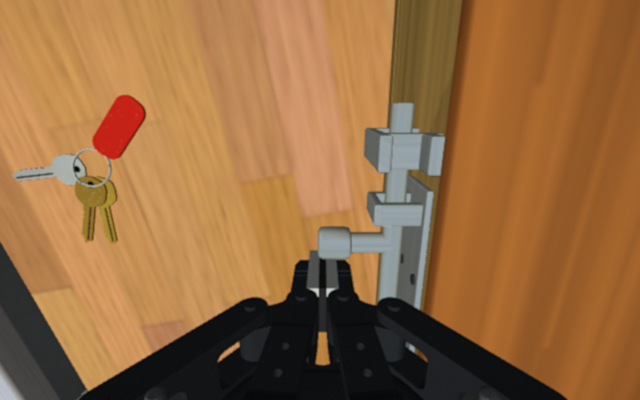

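The rod has passed through the loop (end at (402,105)) with about 43 mm travelled. I'll nudge gently to the end stop, keeping the force low so the box doesn't slide.

```bash
python3 -m crank '0.04 0 0 0 0 0 0; 0.04 0 0 0 0 0 0; 0.04 0 0 0 0 0 0; 0 0 0 0 0 0 0; 0 0 0 0 0 0 0; 0 0 0 0 0 0 0; 0 0 0 0 0 0 0; 0 0 0 0 0 0 0; 0 0 0 0 0 0 0; 0 0 0 0 0 0 0'
python3 s.py 8 wrist; python3 knob.py 8 2>/dev/null
```

```text
clock: 8.55
position: [0.4721, 0.0985, 0.1464]
ee_rot: [0.773, 0.635, 0.001, 0.001]
ft_force: [-0.8, -0.8, 1.3]
grip_width: 0.0
t 8.55 tcp [0.4721 0.0985 0.1464] tip box mm [-136.5  -24.4   73.4] yaw toolx 78.79 z [ 0.003 -0.001 -1.   ] F [-0.77 -0.76  1.26] g 0.0004116707276518623
knob 952 min [-137.5  -12.2   87.2] max [-1.206e+02 -1.000e-01  9.340e+01]
```

```bash
python3 -m crank '0.05 0 0 0 0 0 0; 0.05 0 0 0 0 0 0; 0.06 0 0 0 0 0 0; 0.06 0 0 0 0 0 0; 0.06 0 0 0 0 0 0; 0.06 0 0 0 0 0 0; 0 0 0 0 0 0 0; 0 0 0 0 0 0 0; 0 0 0 0 0 0 0; 0 0 0 0 0 0 0'
python3 s.py 9 wrist; python3 knob.py 9 2>/dev/null
```

```text
clock: 9.6
position: [0.4728, 0.0998, 0.1464]
ee_rot: [0.776, 0.631, -0.008, 0.005]
ft_force: [0.3, -2.0, 1.6]
grip_width: 0.002
t 9.6 tcp [0.4728 0.0998 0.1464] tip box mm [-136.6  -24.3   73.4] yaw toolx 78.19 z [-0.006 -0.018 -1.   ] F [ 0.32 -2.01  1.57] g 0.0019831991251525525
knob 947 min [-137.7  -11.6   87.3] max [-120.5    0.2   93.5]
```

The tip has stopped at −24.3 mm and the tool is starting to tilt, which suggests the stop. I'll confirm with the force read during pushing.

```bash
python3 -m crank '-0.1 0 0 0 0.12 0.1 0; 0 0 0 0 0 0 0; 0.1 0 0 0 0 0 0; 0.08 0 0 0 0 0 0; 0.08 0 0 0 0 0 0; 0.08 0 0 0 0 0 0; 0.08 0 0 0 0 0 0; 0.08 0 0 0 0 0 0; 0.08 0 0 0 0 0 0; 0.08 0 0 0 0 0 0'
python3 s.py 10 wrist; python3 knob.py 10 2>/dev/null
```

```text
clock: 10.65
position: [0.4747, 0.1071, 0.1462]
ee_rot: [0.785, 0.619, -0.013, 0.004]
ft_force: [-6.1, -10.7, 9.5]
grip_width: 0.002
t 10.65 tcp [0.4747 0.1071 0.1462] tip box mm [-136.7  -17.2   73.2] yaw toolx 76.57 z [-0.017 -0.022 -1.   ] F [ -6.1 -10.7   9.5] g 0.0019971433383637067
knob 922 min [-137.1   -5.    87.2] max [-120.5    6.9   93.4]
```

The knob moved 7 mm with force about 10 N, so the box may have slid slightly. I'll back off and check.

```bash
python3 - <<'E'
from s import *
for k in (5,7,8,9,10):
    z=np.load(f"pics/wrist{k}.npz");p,d=z["p"],z["d"];X=tobox(cloud("wrist",d,dict(position=z["pos"],ee_rot=z["q"]))).reshape(-1,3)*1000;c=p.reshape(-1,3).astype(int)
    m=(np.ptp(c,axis=1)<35)&(c.min(1)>110)
    def f(k):return np.percentile(X[m&k],[2,98],axis=0)[:,:2].round(1).tolist() if (m&k).sum()>20 else None
    print(k,"guideL",f((X[:,1]>-5)&(X[:,1]<32)&(X[:,0]<-88)&(X[:,0]>-116)&(X[:,2]>94.5)&(X[:,2]<99)),"loop",f((X[:,1]>27)&(X[:,1]<65)&(X[:,0]<-105)&(X[:,0]>-120)&(X[:,2]>92)&(X[:,2]<112)),"knob",f((X[:,0]<-120)&(X[:,1]<30)&(X[:,0]>-145)&(X[:,2]>85)&(X[:,2]<100)))
    l=(X[:,2]>119)&(X[:,2]<126)&(c[:,0]>c[:,2]+60); L=X[l]
    fe=[L[(L[:,1]>a)&(L[:,1]<a+6)][:,0] for a in (20,50,80,105)];print("  front edge x",[np.percentile(e,1).round(1) if len(e)>30 else None for e in fe])
    print("  left edge y",[ (np.percentile(e,99).round(1) if len(e)>30 else None) for e in [L[(L[:,0]>a)&(L[:,0]<a+6)][:,1] for a in (-85,-60,-20)]])
E
python3 -m crank '-0.2 0 0 0 0 0 0; -0.3 0 0 0 0 0 0; -0.3 -0.3 0 0 0 0 0; 0 -0.5 0 0 0 0 0; 0 0 -0.7 0 0 0 0; 0 0 -0.9 0 0 0 0; 0 0 -0.9 0 0 0 0; -0.3 0 -0.9 0.2 0.1 0.3 0; 0 0 0 0 0 0 0; 0 0 0 0 0 0 0'
python3 s.py 11 wrist side scene;python3 lid.py 11
```

```text
5 guideL [[-112.6, 4.7], [-92.3, 30.8]] loop [[-114.6, 30.9], [-105.1, 44.0]] knob [[-137.1, -56.4], [-120.7, -43.9]]
  front edge x [np.float64(-92.6), np.float64(-92.3), None, None]
  left edge y [np.float64(56.0), np.float64(55.7), np.float64(56.4)]
7 guideL [[-113.1, 4.8], [-92.4, 14.8]] loop [[-114.9, 31.3], [-105.2, 44.5]] knob [[-137.6, -13.1], [-120.5, -0.8]]
  front edge x [np.float64(-93.5), np.float64(-93.8), np.float64(-94.1), None]
  left edge y [np.float64(81.4), np.float64(81.5), np.float64(-8.7)]
8 guideL [[-113.2, 5.4], [-92.4, 14.8]] loop [[-114.9, 31.4], [-105.2, 44.5]] knob [[-137.5, -12.1], [-120.5, -0.1]]
  front edge x [np.float64(-93.6), np.float64(-93.8), np.float64(-94.1), None]
  left edge y [np.float64(82.0), np.float64(81.9), np.float64(-8.5)]
9 guideL [[-113.1, 5.2], [-92.5, 15.0]] loop [[-114.8, 31.6], [-105.2, 44.7]] knob [[-137.7, -11.6], [-120.5, 0.2]]
  front edge x [np.float64(-93.6), np.float64(-93.8), np.float64(-94.0), None]
  left edge y [np.float64(81.8), np.float64(81.3), np.float64(-10.3)]
10 guideL [[-112.4, 9.8], [-91.6, 20.5]] loop [[-113.2, 37.5], [-105.2, 50.5]] knob [[-137.1, -5.0], [-120.5, 6.9]]
  front edge x [np.float64(-92.6), np.float64(-91.6), np.float64(-90.7), None]
  left edge y [np.float64(87.5), np.float64(86.2), np.float64(-7.7)]
clock: 11.7
position: [0.4322, 0.0712, 0.288]
ee_rot: [0.798, 0.602, -0.015, -0.013]
ft_force: [-1.2, 0.5, -0.7]
grip_width: -0.002
t 11.7 tcp [0.4322 0.0712 0.288 ] tip box mm [-173.7  -59.2  215. ] yaw toolx 74.12 z [-0.04   0.002 -0.999] F [-1.19  0.53 -0.65] g -0.0016749360647180748
lid slope deg x,y -0.03 0.07 z at front/back 0.1222 0.1223 16455
```

View pics/wrist11.png

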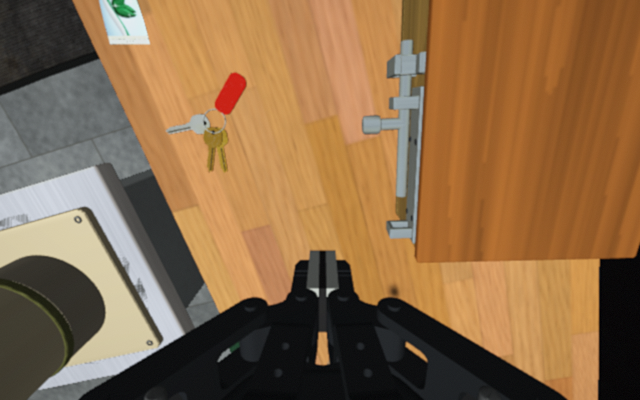

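Run:
```python
from s import *
z=np.load("pics/wrist11.npz");p,d=z["p"],z["d"];X=tobox(cloud("wrist",d,dict(position=z["pos"],ee_rot=z["q"]))).reshape(-1,3)*1000;c=p.reshape(-1,3).astype(int)
m=(np.ptp(c,axis=1)<35)&(c.min(1)>110)
def f(n,k):k=m&k;print(n,k.sum(),np.percentile(X[k],[2,50,98],axis=0).round(1).tolist())
z94=(X[:,2]>94.5)&(X[:,2]<100)
f("guideR",z94&(X[:,1]<-80)&(X[:,1]>-120)&(X[:,0]>-118)&(X[:,0]<-95))
f("guideL",z94&(X[:,1]>0)&(X[:,1]<30)&(X[:,0]>-118)&(X[:,0]<-95))
f("knob",(X[:,0]<-120)&(X[:,0]>-145)&(X[:,2]>85)&(X[:,2]<100)&(abs(X[:,1])<40))
s0=np.load("pics/scene0.npz")["p"];s1=np.load("pics/scene11.npz")["p"]
cv2.imwrite("pics/cmp.png",np.vstack([cv2.resize(s[90:350,200:420],None,fx=1.1,fy=1.1)for s in(s0,s1)])[:,:,::-1])
for n,(a,b,e,g) in dict(shaker=(350,366,146,170),mill=(334,352,100,138),mug=(318,358,295,345)).items():print(n,np.abs(s0[e:g,a:b].astype(int)-s1[e:g,a:b]).mean().round(2))
```

```text
guideR 250 [[-116.4, -106.7, 95.1], [-104.3, -99.7, 96.7], [-95.0, -84.5, 99.9]]
guideL 281 [[-112.2, 11.3, 94.9], [-103.9, 16.1, 96.6], [-95.6, 20.8, 98.1]]
knob 315 [[-137.1, -5.5, 86.7], [-129.5, 1.0, 91.6], [-120.5, 7.4, 93.8]]
shaker 23.25
mill 33.25
mug 0.58
```

View pics/cmp.png

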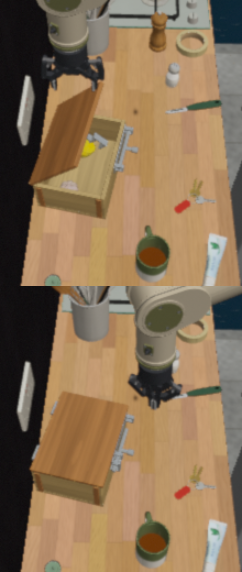

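```bash
python3 -c "
from workcell import *
print(get_obs()['ft_force'].round(2));print(hand_in())"
```

```text
[ 0.3  -0.34  0.62]
the job is handed in; nothing more can be done
None
```

The box is closed: the lid is fully shut, then the bolt was pushed by its knob through the loop to its end stop. I handed it in at about 12 s of the 42 s, with the gripper clear of everything.

- **Lid:** I pressed it onto the rim until it took about 23 N without moving further. After the bolt push it still measured flat, with a slope of about 0° and its top at 122 mm front and back.
- **Bolt:** Knob travel comes out at about 45 mm once the box's own movement is subtracted. Measuring the knob against the left guide reads about 2 mm past nominal, which is within the calibration error. The pictures show the rod through the loop. The knob stopped moving relative to the box when the push rose above 10 N.

**Box moved slightly:** My last push against the end stop was harder than it needed to be. It shifted the box's front by about 6 mm to the left and turned the box about 2°. I estimate its centre moved about 2 mm. I left it there rather than push the box back.

**Objects nearby:** The mug looked unchanged in the last scene picture. The arm hid the shaker and mill in that picture. They were in place in a side view taken before the bolt push, and the tool never went near them. The lemon and garlic were not touched, but I could not see them under the lid at the end.

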